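# Put the carving tools back in their tray

### The arm

A 6-joint arm with a two-finger parallel gripper is mounted at the origin on the work surface. World frame = base frame: x ahead of the robot, y to its left, z up, the work surface at z = 0. Lengths are in m, angles in rad, forces in N, time in s.
With the tool pointing down it reaches from about 0.3 to 0.875 m from the base axis. Payload 4.2 kg.
Tool frame: the origin (TCP) lies midway between the tips of the shut fingers; the grasp point (between the pads) lies 19 mm behind it; z points along the fingers, y is the line along which they close (so a half turn about z gives the same grasp; the last joint's range is limited). The gripper opens to 85 mm and grips with 20 to 120 N. Pads are 22 mm wide; open, the fingers measure 114 mm over their backs; the gripper's body (76 mm by 85 mm) begins 54 mm behind the grasp point. The pads swing forward as they close: fully open they stand 13 mm farther back than shut.
Start: joints at [-1.282, 0.32, 1.565, -0, 1.257, -0.02], TCP at [0.175, -0.548, 0.231] pointing down, gripper open.
Joint ranges: [-3.11, 3.11], [-0.84, 2.01], [0.21, 2.61], [-1.34, 4.49], [0.05, 2.63], [-2.56, 2.56]. Speed limits (rad/s): [2.57, 2.57, 3.14, 3.14, 3.14, 3.14].

### API

Orientations are given as a unit quaternion [x, y, z, w].
In Python, from workcell import bot gives the robot as it stands.
- The arm moves only by the tool send_rows, never from a script. Its argument "deltas" is a list of rows, each a list of 3 entries, a list of its own where there are three numbers: the shift along the tool's x, y, z in m, then the turn, a rotation vector about the tool's x, y, z in rad, then the opening, from -1 (shut) to 1 (fully open). A call has 1 to 5 rows; each row shifts and turns the commanded pose from where the row before left it, along the tool's axes as they then stand; what a row does not reach is not made up. A row lasts 1/8 s, in which the tool goes at most 62.5 mm and 10.7 degrees, less where a joint would pass 70% of its speed; a pose out of reach is approached as far as the arm can. A call with a gripper value outside its range is refused whole. The fingers move at their own pace and stop on an object; "force" is the grip in N (left out, the last holds). Time passes only in rows, so rows that do not move let the fingers close. It gives the time, the measured TCP pose, the force, the opening and the grip force at its end, in the units of the state.
- bot.get_obs(): the state, without advancing time (a new reading comes with each control period).
- bot.read_camera(name): name is "scene" or "side" or "wrist"; returns the picture (480x640x3 uint8, red, green, blue); there is no depth.
- bot.camera_params(name): a dict with "K" (3x3 intrinsics, pixels), "distortion" ([k1, k2, p1, p2, k3] as OpenCV has them; the pictures are not rectified), "R" (3x3) and "t" (3): a world point X has camera coordinates R X + t. Camera axes: x right, y down, z forward; pixel columns grow to the right and rows downward; lengths in m; the calibration is good to about 2 mm. A picture is of the moment at which its call begins: read the wrist's pose just before it. camera_params takes no time and is no camera call; for the wrist camera it gives the pose at the moment of the call.
- bot.close_job(): hands the job in; it is judged then, once.
Trained networks look in the newest picture that a camera, given by its name, has taken for a name from the list of things; names that differ only in an ending like _2 or _b are one class to them, and where a whole thing is asked for, a point or a joint stands for the part that bears it (a point fixed in the world has none). Each returns a list of dicts, best first, with "confidence" (0 to 1); they miss things now and then, are a little off and sometimes report something else, mostly with a low value. They report only what shows in the picture. A call takes as long as a camera call.
- bot.cut_out(query, camera): "mask" (480x640 bool, what is visible of it).
- bot.place_of(query, camera): "point" ([x, y, z] in m, in world coordinates, good to about 4 mm: a listed point, or the origin of a listed thing).
The state is a dict: "clock": time; "joint_positions": joint angles; "joint_vel": joint speeds; "effort": joint torques, N m; "tool_pos": TCP position; "orientation": TCP orientation; "ft_force": force on the tool from outside, world axes, zero at the start; "moment": the same for the moment, N m; "opening": finger opening in m; "finger_force": force on a finger pad.
Only numpy, scipy, OpenCV 4.12 (cv2) and the standard library are available. Lean on these libraries where they do the work, as an engineer would, in place of code of your own. Each camera call takes 0.05 s, during which the arm holds its last target. There are 200 camera calls.

### The job

Tidy up the carving bench: lay each of the four carving tools with a painted handle end back in the tray insert of its own colour, gently and not dropped, with its handle resting home in both notches, the butt towards the tray's high end board and the blade over the painted board. Leave the unpainted bench chisel and the all-blue screwdriver just where they lie.

Things in the scene. Friction and masses are not known exactly. Their poses are not given: they have to be found in the camera images.
- tool_red: Loose wood-handled carving tool, 50 to 95 g: straight carving chisel, flat blade 18 mm wide; the butt third of its handle painted red. Eight-sided handle 24 mm across flats, 90 long, then a ferrule and the blade, edge 117 mm from the origin. Origin: centre of the handle on its axis, 12 mm above the bench as it lies; a good place to grip. x towards the cutting edge, y level, z up.
- tool_yellow: Loose wood-handled carving tool, 50 to 95 g: U gouge, trough-shaped blade 16 mm wide; the butt third of its handle painted yellow. Eight-sided handle 24 mm across flats, 90 long, then a ferrule and the blade, edge 117 mm from the origin. Origin: centre of the handle on its axis, 12 mm above the bench as it lies; a good place to grip. x towards the cutting edge, y level, z up.
- tool_blue: Loose wood-handled carving tool, 50 to 95 g: V parting tool, slim V-shaped blade about 12 mm wide; the butt third of its handle painted blue. Eight-sided handle 24 mm across flats, 90 long, then a ferrule and the blade, edge 117 mm from the origin. Origin: centre of the handle on its axis, 12 mm above the bench as it lies; a good place to grip. x towards the cutting edge, y level, z up.
- tool_green: Loose wood-handled carving tool, 50 to 95 g: fishtail gouge, thin shank flaring to 21 mm at the edge; the butt third of its handle painted green. Eight-sided handle 24 mm across flats, 90 long, then a ferrule and the blade, edge 117 mm from the origin. Origin: centre of the handle on its axis, 12 mm above the bench as it lies; a good place to grip. x towards the cutting edge, y level, z up.
- insert_red: Tray insert painted red, place of the tool with the red handle end. Board 196 x 62 x 8 mm with two notched pale-wood rests across it for the handle. Origin on the underside, midway between the rests; the handle's centre belongs straight above it, 27 mm up (axis height when home in both notches). x along it towards the blade end, y across, z up.
- insert_yellow: Tray insert painted yellow, place of the tool with the yellow handle end. Like insert_red. In all four the rests are 12 mm thick, at x = -36 and +36 mm, leaving 60 mm of length between them for fingers; each has a 90-degree V notch open upwards, lowest point 10 mm and horns 34 mm above the insert's underside.
- insert_blue: Tray insert painted blue, place of the tool with the blue handle end. Like insert_red. The four stand fast side by side, in any order, 64 mm apart, with no walls between, in one fixed plywood tray 214 x 272 mm with a 6 mm floor; a hand opened over 75 mm wide outside would touch neighbouring handles.
- insert_green: Tray insert painted green, place of the tool with the green handle end. Like insert_red. The tray's handle end, its inner face at x = -60 mm of the inserts, is a board 50 mm high over the bench (a tool cannot lie home the wrong way round); its other three rims are 18 mm high.
- bench_chisel: Look-alike that stays where it lies: bench chisel with the same eight-sided wooden handle but no paint on it, steel ferrule, flat blade 20 mm wide; loose. Handle 24 mm across flats, 90 mm long, tip 117 mm from the origin, which lies as for the carving tools.
- screwdriver: Look-alike that stays where it lies: screwdriver with an eight-sided handle that is blue plastic over its whole length, and a thin steel shank; loose. Handle 24 mm across flats, 90 mm long, tip 117 mm from the origin, which lies as for the carving tools. (An oilstone, a mallet and a carving vise stand on the bench, all more than 0.75 m from the robot's base axis.)

How it is judged:
By the outcome, as a careful person would: the job done as asked, in the order asked, and still so for the second after the job is handed in, with the robot touching nothing.
It also fails if it takes over 106 s, if anything falls off the work surface, if the arm or the gripper's body presses on something with over 40 N, if the wrist force passes 120 N, or if a joint passes its speed limit or range.

## Working session

There is one attempt and no reset: what is moved stays moved. The work goes in short steps, Python scripts to look and compute and a tool call to move; the robot and the scene stay as the last step left them, time stands still between calls to the robot, and variables do not carry over. Pictures are saved under pics/ and viewed, at most 14 in all, crops included, and the job is handed in when it is done.

Besides the shell and the picture viewer there is one more tool, called after "Emit:" as name(argument=value, ...), one argument or row to a line, values as JSON. send_rows: Moves the arm, as the interface text tells. Its arguments: {"type":"object","properties":{"deltas":{"type":"array","items":{"type":"array"}},"force":{"type":"number"}},"required":["deltas"]}

```bash
mkdir -p pics; ls; python3 - <<'E'
from workcell import bot
import cv2
o=bot.get_obs();print(o)
for c in ("scene","side"):
    im=bot.read_camera(c);cv2.imwrite(f"pics/{c}0.png",im[:,:,::-1])
    for n in ["tool_red","tool_yellow","tool_blue","tool_green","insert_red","insert_yellow","insert_blue","insert_green","bench_chisel","screwdriver"]:
        r=bot.place_of(n,c);print(c,n,[(round(d["confidence"],2),[round(float(v),3) for v in d["point"]]) for d in r[:2]])
E
```

```text
pics
{'clock': 0.0, 'joint_positions': array([-1.28200757e+00,  3.20292803e-01,  1.56567164e+00,  1.85603788e-05,
        1.25738122e+00, -2.00482628e-02]), 'joint_vel': array([ 0.00094355, -0.00099696,  0.0017876 , -0.00035239,  0.0011415 ,
        0.00075278]), 'effort': array([-4.78299171e-04, -4.15522563e+01, -2.34160137e+01, -3.62817752e-05,
        8.26912030e-03, -2.88107049e-05]), 'tool_pos': array([ 0.17461786, -0.54735241,  0.2304846 ]), 'orientation': array([ 9.88101196e-01,  1.53802662e-01, -1.08675978e-04, -8.69785901e-04]), 'ft_force': array([-0.09011766,  0.23522857,  0.31315653]), 'moment': array([-0.01588573, -0.01621259,  0.04837771]), 'finger_force': 0.0, 'opening': 0.08516765355055285}
scene tool_red [(0.88, [0.611, -0.327, 0.009])]
scene tool_yellow [(0.72, [0.519, -0.342, 0.017])]
scene tool_blue [(0.84, [0.516, 0.325, 0.013])]
scene tool_green [(0.58, [0.603, 0.353, 0.012])]
scene insert_red [(0.67, [0.502, -0.078, 0.006])]
scene insert_yellow [(0.92, [0.513, -0.018, 0.003]), (0.22, [0.421, -0.33, 0.013])]
scene insert_blue [(0.59, [0.523, 0.046, 0.005])]
scene insert_green [(0.84, [0.536, 0.115, 0.006])]
scene bench_chisel [(0.85, [0.422, -0.334, 0.012])]
scene screwdriver [(0.61, [0.425, 0.329, 0.011])]
side tool_red [(0.87, [0.607, -0.329, 0.012]), (0.36, [0.519, -0.017, 0.005])]
side tool_yellow [(0.74, [0.517, -0.343, 0.015]), (0.33, [0.51, 0.327, 0.013])]
side tool_blue [(0.57, [0.51, 0.327, 0.013])]
side tool_green [(0.58, [0.601, 0.354, 0.014])]
side insert_red [(0.96, [0.505, -0.076, 0.005])]
side insert_yellow [(0.67, [0.516, -0.013, 0.005])]
side insert_blue [(0.88, [0.519, 0.045, 0.004])]
side insert_green [(0.82, [0.536, 0.111, 0.008]), (0.36, [0.514, -0.014, 0.005])]
side bench_chisel [(0.89, [0.425, -0.33, 0.011])]
side screwdriver [(0.91, [0.432, 0.331, 0.011])]
```

View pics/scene0.png

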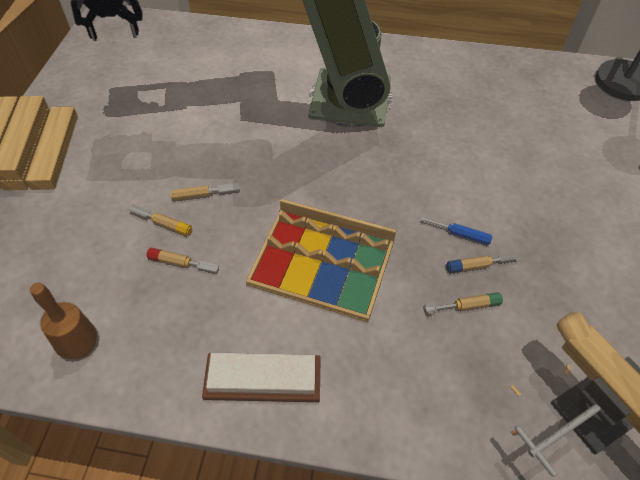

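View pics/side0.png

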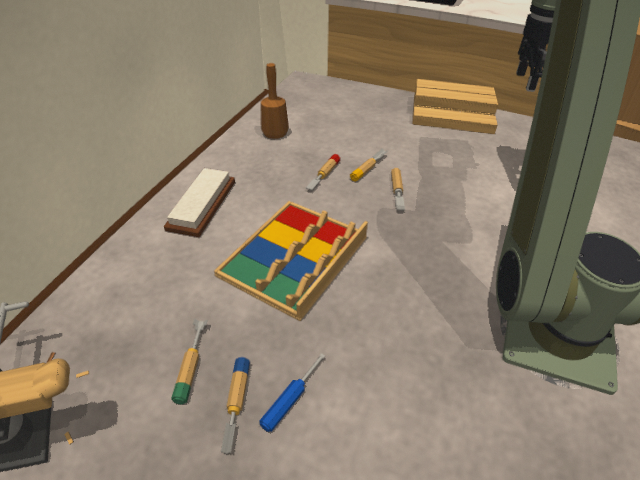

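The bench shows red and blue tools with blades toward +y and yellow and green with blades toward −y. The tray's high board faces the robot, and insert order is red, yellow, blue, green toward +y. Next I measure yaws and centres.

```bash
cat > h.py <<'E'
import numpy as np, cv2
from scipy.spatial.transform import Rotation as Ro
from workcell import bot
def plane(px,P,z):
    n=cv2.undistortPoints(np.asarray(px,float).reshape(-1,1,2),np.array(P["K"]),np.array(P["distortion"])).reshape(-1,2)
    R=np.array(P["R"]);t=np.array(P["t"]);d=np.c_[n,np.ones(len(n))]@R;c=-R.T@t
    return c+d*((z-c[2])/d[:,2])[:,None]
def axis(name,cam,hint=None,z=0.012):
    r=bot.cut_out(name,cam)
    if not r: return None
    P=bot.camera_params(cam);m=r[0]["mask"]
    v,u=np.nonzero(m);X=plane(np.c_[u,v],P,z)[:,:2]
    a=X-X.mean(0);d=np.linalg.svd(a,full_matrices=False)[2][0]
    if hint is not None and d@hint<0:d=-d
    s=a@d;lo,hi=np.percentile(s,[.3,99.7])
    return r[0]["confidence"],X.mean(0),np.arctan2(d[1],d[0]),X.mean(0)+d*lo,X.mean(0)+d*hi
def Rd(psi): return Ro.from_matrix(np.array([[np.cos(psi),np.sin(psi),0],[np.sin(psi),-np.cos(psi),0],[0,0,-1]]).T.copy())
def plan(wps,start=None):
    """wps: (x,y,z,psi,grip,vmax m/row); prints rows for send_rows"""
    if start is None:
        o=bot.get_obs();p=np.array(o["tool_pos"]);R=Ro.from_quat(o["orientation"])
    else: p=np.array(start[:3]);R=Rd(start[3])
    rows=[]
    for x,y,z,psi,g,vm in wps:
        T=np.array([x,y,z]);Q=Rd(psi);rv=(R.inv()*Q).as_rotvec()
        n=max(1,int(np.ceil(max(np.linalg.norm(T-p)/vm,np.linalg.norm(rv)/0.18)-.02)))
        for i in range(n):
            sh=R.inv().apply((T-p)/(n-i)); rr=(R.inv()*Q).as_rotvec()/(n-i)
            rows.append([[round(float(v),4) for v in sh],[round(float(v),3) for v in rr],g])
            p=p+R.apply(rows[-1][0]);R=R*Ro.from_rotvec(rows[-1][1])
    for i in range(0,len(rows),5): print(str(rows[i:i+5]).replace(" ",""))
E
python3 - <<'E'
from h import *
np.set_printoptions(precision=4,suppress=True)
H={"red":(0,1),"yellow":(0,-1),"blue":(0,1),"green":(0,-1)}
for c in ("scene","side"):
    bot.read_camera(c)
    for n,h in H.items():
        r=axis("tool_"+n,c,np.array(h))
        if r: print(c,n,round(r[0],2),"yaw",r[2],"butt",r[3],"tip",r[4],"ctr",(r[3]+r[4])/2-.036*np.array([np.cos(r[2]),np.sin(r[2])]),"len",np.linalg.norm(r[4]-r[3]))
    for n in H:
        r=axis("insert_"+n,c,np.array((1,0)),z=0.014)
        if r: print(c,"ins",n,round(r[0],2),"yaw",r[2],r[1],r[3],r[4])
E
```

```text
scene red 0.89 yaw 1.47928009326778 butt [ 0.603  -0.3738] tip [ 0.618  -0.2107] ctr [ 0.6072 -0.3281] len 0.16383076828097098
scene yellow 0.6 yaw -1.8474845049906836 butt [ 0.5322 -0.2942] tip [ 0.4863 -0.4556] ctr [ 0.5191 -0.3403] len 0.16774580777974266
scene blue 0.85 yaw 1.9422664642572596 butt [0.5304 0.2805] tip [0.4716 0.4313] ctr [0.5141 0.3224] len 0.16187311887435782
scene green 0.92 yaw -1.241067241840186 butt [0.5862 0.3973] tip [0.6396 0.2411] ctr [0.6013 0.3533] len 0.16503272611146072
scene ins red 0.98 yaw -0.12862414480556067 [ 0.5457 -0.0854] [ 0.4458 -0.0725] [ 0.6386 -0.0974]
scene ins yellow 0.76 yaw -0.14986862888603247 [ 0.5559 -0.0219] [ 0.4572 -0.007 ] [ 0.6473 -0.0357]
scene ins blue 0.88 yaw -0.15443597282231392 [0.5662 0.0407] [0.4661 0.0563] [0.6587 0.0263]
scene ins green 0.9 yaw -0.16026325204208203 [0.5767 0.1038] [0.4766 0.12  ] [0.6692 0.0888]
side red 0.68 yaw 1.5019200772450816 butt [ 0.6049 -0.3887] tip [ 0.6171 -0.2118] ctr [ 0.6085 -0.3362] len 0.17730096419982988
side yellow 0.72 yaw -1.7619970332753823 butt [ 0.5309 -0.2899] tip [ 0.4971 -0.4641] ctr [ 0.5208 -0.3416] len 0.17739503297321763
side blue 0.71 yaw 1.912103647868094 butt [0.5302 0.2789] tip [0.4759 0.4318] ctr [0.5151 0.3214] len 0.16225576976506642
side green 0.92 yaw -1.2181299792788765 butt [0.5872 0.3942] tip [0.6442 0.2394] ctr [0.6032 0.3506] len 0.16502716638557927
side ins red 0.72 yaw -0.09414213280020521 [ 0.5464 -0.0897] [ 0.4616 -0.0817] [ 0.6376 -0.0983]
side ins yellow 0.94 yaw -0.10077357675563503 [ 0.5549 -0.0265] [ 0.4707 -0.018 ] [ 0.6467 -0.0358]
side ins blue 0.97 yaw -0.10776323636772424 [0.5656 0.0369] [0.4796 0.0462] [0.6606 0.0267]
side ins green 0.9 yaw -0.1472007877676467 [0.5754 0.1006] [0.4904 0.1132] [0.6692 0.0867]
```

```bash
python3 -c "
from h import *
plan([(.608,-.329,.15,1.48,.4,.055)])"
```

```text
[[[0.0532,-0.0085,0.009],[0.0,0.0,-0.13],0.4],[[0.0539,-0.0016,0.009],[0.0,0.0,-0.13],0.4],[[0.0537,0.0054,0.009],[0.0,0.0,-0.13],0.4],[[0.0525,0.0124,0.0091],[0.0,0.0,-0.13],0.4],[[0.0504,0.0191,0.009],[0.0,0.0,-0.13],0.4]]
[[[0.0476,0.0254,0.0091],[0.0,0.0,-0.13],0.4],[[0.0438,0.0314,0.009],[0.0,0.0,-0.13],0.4],[[0.0394,0.0368,0.0091],[0.0,0.0,-0.131],0.4],[[0.0343,0.0416,0.009],[0.0,0.0,-0.13],0.4]]
```

Emit:
send_rows(
  deltas=[
    [[0.0532,-0.0085,0.009],[0.0,0.0,-0.13],0.4],
    [[0.0539,-0.0016,0.009],[0.0,0.0,-0.13],0.4],
    [[0.0537,0.0054,0.009],[0.0,0.0,-0.13],0.4],
    [[0.0525,0.0124,0.0091],[0.0,0.0,-0.13],0.4],
    [[0.0504,0.0191,0.009],[0.0,0.0,-0.13],0.4],
  ],
  force=40,
)

```text
clock: 2.62
tool_pos: [0.417, -0.4255, 0.1861]
orientation: [0.886, 0.463, 0.0, 0.0]
ft_force: [-0.1, -0.7, 0.2]
opening: 0.0598
finger_force: 0.0
```

Emit:
send_rows(
  deltas=[
    [[0.0476,0.0254,0.0091],[0.0,0.0,-0.13],0.4],
    [[0.0438,0.0314,0.009],[0.0,0.0,-0.13],0.4],
    [[0.0394,0.0368,0.0091],[0.0,0.0,-0.131],0.4],
    [[0.0343,0.0416,0.009],[0.0,0.0,-0.13],0.4],
    [[0,0,0],[0,0,0],0.4],
  ],
)

```text
clock: 3.25
tool_pos: [0.6106, -0.3265, 0.1483]
orientation: [0.737, 0.676, 0.0, -0.001]
ft_force: [-1.3, -0.5, 0.3]
opening: 0.0597
finger_force: 0.0
```

```bash
cat >> h.py <<'E'
def look(name,hint,save=None,cam="wrist"):
    im=bot.read_camera(cam)
    if save: cv2.imwrite(f"pics/{save}.png",im[:,:,::-1])
    r=axis(name,cam,np.array(hint))
    if r: print("conf",round(r[0],2),"yaw",round(r[2],3),"butt",r[3].round(4),"tip",r[4].round(4),"len",np.linalg.norm(r[4]-r[3]).round(4),"ctr_butt",(r[3]+.045*np.array([np.cos(r[2]),np.sin(r[2])])).round(4),"ctr_tip",(r[4]-.117*np.array([np.cos(r[2]),np.sin(r[2])])).round(4))
    print("place_of",[d["point"] for d in bot.place_of(name,cam)][:1], bot.get_obs()["tool_pos"])
E
python3 -c "
from h import *
look('tool_red',(0,1),'w1')"
```

```text
conf 0.74 yaw 1.484 butt [ 0.6013 -0.3774] tip [ 0.6157 -0.2124] len 0.1656 ctr_butt [ 0.6052 -0.3326] ctr_tip [ 0.6056 -0.329 ]
place_of [[0.6065, -0.3266, 0.0128]] [ 0.60729877 -0.3293741   0.14994306]
```

View pics/w1.png

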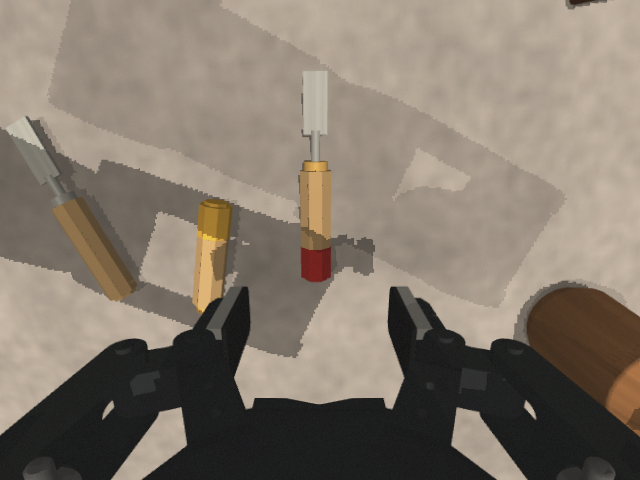

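Emit:
send_rows(
  deltas=[
    [[0,0.0015,0.05],[0,0,0],0.4],
    [[0,0,0.05],[0,0,0],0.4],
    [[0,0,0.035],[0,0,0],0.4],
    [[0,0,0.012],[0,0,0],0.4],
    [[0,0,0],[0,0,0],0.4],
  ],
)

```text
clock: 4.03
tool_pos: [0.6089, -0.33, 0.0035]
orientation: [0.739, 0.674, -0.0, 0.0]
ft_force: [0.0, 0.0, -0.1]
opening: 0.0597
finger_force: 0.0
```

Emit:
send_rows(
  deltas=[
    [[0,0,0],[0,0,0],-1],
    [[0,0,0],[0,0,0],-1],
    [[0,0,0],[0,0,0],-1],
    [[0,0,0],[0,0,0],-1],
  ],
  force=40,
)

```text
clock: 4.53
tool_pos: [0.6105, -0.3298, 0.0051]
orientation: [0.738, 0.674, 0.0, 0.002]
ft_force: [-0.8, -0.3, 6.6]
opening: 0.0228
finger_force: 40.6
```

```bash
python3 -c "
from h import *
plan([(.606,-.33,.06,1.48,-1,.03),(.5038,-.0777,.15,-.16,-1,.055)])"
```

```text
[[[-0.0003,-0.0021,-0.0275],[0.002,0.001,-0.0],-1],[[-0.0004,-0.0022,-0.0274],[0.001,0.001,-0.0],-1],[[0.0242,-0.0125,-0.009],[-0.0,-0.0,0.164],-1],[[0.0218,-0.0162,-0.009],[-0.0,-0.0,0.164],-1],[[0.0189,-0.0196,-0.009],[-0.0,-0.0,0.164],-1]]
[[[0.0155,-0.0224,-0.009],[-0.0,-0.0,0.164],-1],[[0.0116,-0.0247,-0.009],[-0.0,-0.0,0.164],-1],[[0.0074,-0.0262,-0.009],[-0.0,-0.0,0.164],-1],[[0.003,-0.0271,-0.009],[-0.0,-0.0,0.164],-1],[[-0.0014,-0.0272,-0.009],[-0.0,-0.0,0.164],-1]]
[[[-0.0059,-0.0266,-0.009],[-0.0,-0.0,0.164],-1],[[-0.0101,-0.0252,-0.009],[-0.0,-0.0,0.164],-1]]
```

Emit:
send_rows(
  deltas=[
    [[-0.0003,-0.0021,-0.0275],[0.0,0.0,0.0],-1],
    [[-0.0004,-0.0022,-0.0274],[0.0,0.0,0.0],-1],
    [[0.0242,-0.0125,-0.009],[0,0,0.164],-1],
    [[0.0218,-0.0162,-0.009],[0,0,0.164],-1],
    [[0.0189,-0.0196,-0.009],[0,0,0.164],-1],
  ],
)

```text
clock: 5.15
tool_pos: [0.5741, -0.253, 0.0854]
orientation: [0.882, 0.472, 0.0, 0.0]
ft_force: [-0.7, 0.1, -1.4]
opening: 0.0229
finger_force: 39.8
```

Emit:
send_rows(
  deltas=[
    [[0.0155,-0.0224,-0.009],[0,0,0.164],-1],
    [[0.0116,-0.0247,-0.009],[0,0,0.164],-1],
    [[0.0074,-0.0262,-0.009],[0,0,0.164],-1],
    [[0.003,-0.0271,-0.009],[0,0,0.164],-1],
    [[-0.0014,-0.0272,-0.009],[0,0,0.164],-1],
  ],
)

```text
clock: 5.78
tool_pos: [0.5229, -0.1266, 0.1304]
orientation: [0.997, 0.081, 0.0, 0.0]
ft_force: [0.9, -0.2, -0.7]
opening: 0.0227
finger_force: 39.8
```

Emit:
send_rows(
  deltas=[
    [[-0.0059,-0.0266,-0.009],[0,0,0.164],-1],
    [[-0.0101,-0.0252,-0.009],[0,0,0.164],-1],
    [[0,0,0],[0,0,0],-1],
  ],
)

```text
clock: 6.15
tool_pos: [0.5026, -0.076, 0.1488]
orientation: [0.997, -0.078, 0.001, 0.0]
ft_force: [0.0, -0.1, -0.4]
opening: 0.0229
finger_force: 39.8
```

```bash
cat > tray.py <<'E'
from h import *
import sys
im=bot.read_camera("wrist");cv2.imwrite(f"pics/{sys.argv[1]}.png",im[:,:,::-1])
for n in ("red","yellow","blue","green"):
    r=axis("insert_"+n,"wrist",np.array((1,0)),z=.014)
    if r: print(n,round(r[0],2),"yaw",r[2].round(3),"c",r[1].round(4),r[3].round(4),r[4].round(4))
    print([(d["confidence"],np.round(d["point"],4)) for d in bot.place_of("insert_"+n,"wrist")][:1])
o=bot.get_obs();m=Ro.from_quat(o["orientation"]).as_matrix();print(o["tool_pos"],np.arctan2(m[1,0],m[0,0]),m[:,2],o["opening"])
E
python3 tray.py t1
```

```text
red 0.7 yaw -0.12 c [ 0.5658 -0.0981] [ 0.4552 -0.0848] [ 0.6381 -0.1068]
[]
yellow 0.87 yaw -0.184 c [ 0.5608 -0.0254] [ 0.4576 -0.0061] [ 0.6485 -0.0418]
[(0.6, array([ 0.5165, -0.0152,  0.0043]))]
blue 0.57 yaw -0.205 c [0.571  0.0375] [0.4695 0.0586] [0.6583 0.0194]
[(0.89, array([0.5222, 0.0481, 0.0075]))]
green 0.92 yaw -0.217 c [0.5808 0.1017] [0.4794 0.124 ] [0.6689 0.0823]
[(0.62, array([0.5354, 0.112 , 0.0068]))]
[ 0.50298428 -0.0775654   0.14758889] -0.1605772296681316 [-4.87192716e-04 -4.11177542e-05 -9.99999880e-01] 0.022628597701925133
```

View pics/t1.png

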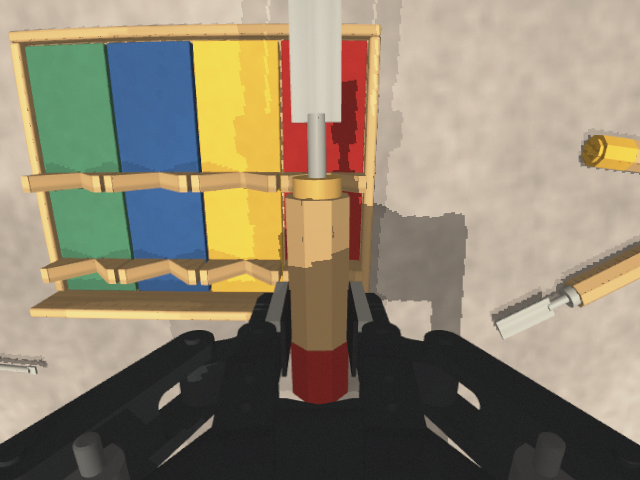

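The tray sits straight below, with the red tool held over its insert. I'll verify yaw and the offset along the handle from pixels.

```bash
python3 -c "
from h import *
P=bot.camera_params('wrist')
X=plane([(192,42),(205,262),(107,44),(128,262),(282,42),(284,170),(26,46),(366,42)],P,.014)[:,:2];print(X.round(4))
for i in (0,2,4): d=X[i]-X[i+1];print(np.arctan2(d[1],d[0]))
d=X[6]-X[7];print('end',np.arctan2(-d[0],d[1]))
# held handle top flat (z axis+12) ferrule junction and butt
za=.1476+.007+.012
Y=plane([(318,199),(319,348)],P,za)[:,:2];print(Y.round(4))
"
```

```text
[[ 0.6528 -0.0098]
 [ 0.4881  0.021 ]
 [ 0.6632  0.0524]
 [ 0.4984  0.0863]
 [ 0.6417 -0.0736]
 [ 0.5521 -0.0585]
 [ 0.6745  0.1144]
 [ 0.6322 -0.1329]]
-0.18480625522240868
-0.20326241252468533
-0.16719545146572504
end -0.1692344249794376
[[ 0.5516 -0.0853]
 [ 0.4914 -0.076 ]]
```

Emit:
send_rows(
  deltas=[
    [[-0.003,0.001,0.04],[0,0,0.004],-1],
    [[0,0,0.04],[0,0,0],-1],
    [[0,0,0.025],[0,0,0],-1],
    [[0,0,0.008],[0,0,0],-1],
    [[0,0,0.004],[0,0,0],-1],
  ],
)

```text
clock: 7.22
tool_pos: [0.5003, -0.0778, 0.031]
orientation: [0.997, -0.082, 0.0, 0.0]
ft_force: [0.3, -0.6, -0.2]
opening: 0.0232
finger_force: 39.8
```

Emit:
send_rows(
  deltas=[
    [[0,0,0.002],[0,0,0],-1],
    [[0,0,0.001],[0,0,0],-1],
    [[0,0,0],[0,0,0],-1],
  ],
)

```text
clock: 7.6
tool_pos: [0.5001, -0.0777, 0.0284]
orientation: [0.997, -0.082, 0.001, 0.0]
ft_force: [0.5, 0.6, -1.2]
opening: 0.0225
finger_force: 39.8
```

```bash
python3 -c "
from h import *
o=bot.get_obs();print(o['tool_pos'],o['ft_force'],o['moment'])"
```

```text
[ 0.50010545 -0.07768338  0.02839237] [ 0.45816163  0.60936913 -1.23190977] [-0.01149826  0.01003108 -0.03732242]
```

Emit:
send_rows(
  deltas=[
    [[0,0,0.001],[0,0,0],-1],
    [[0,0,0.001],[0,0,0],-1],
    [[0,0,0],[0,0,0],-1],
  ],
)

```text
clock: 7.98
tool_pos: [0.5001, -0.0781, 0.0264]
orientation: [0.997, -0.082, 0.0, 0.0]
ft_force: [-0.8, -1.4, 3.8]
opening: 0.0228
finger_force: 40.3
```

Emit:
send_rows(
  deltas=[
    [[0,0,0.001],[0,0,0],-1],
    [[0,0,0],[0,0,0],-1],
  ],
)

```text
clock: 8.22
tool_pos: [0.5001, -0.0782, 0.0262]
orientation: [0.997, -0.082, 0.001, 0.0]
ft_force: [-3.1, -3.0, 12.3]
opening: 0.0231
finger_force: 41.2
```

Emit:
send_rows(
  deltas=[
    [[0,0,-0.0005],[0,0,0],-0.6],
    [[0,0,0],[0,0,0],-0.4],
    [[0,0,0],[0,0,0],-0.15],
    [[0,0,0],[0,0,0],-0.15],
    [[0,0,-0.01],[0,0,0],-0.15],
  ],
)

```text
clock: 8.85
tool_pos: [0.4991, -0.0774, 0.035]
orientation: [0.997, -0.082, -0.001, -0.0]
ft_force: [-0.2, 0.2, 0.7]
opening: 0.0366
finger_force: 0.0
```

Emit:
send_rows(
  deltas=[
    [[0,0,-0.03],[0,0,0],-0.15],
    [[0,0,-0.04],[0,0,0],-0.15],
    [[0,0,-0.05],[0,0,0],0.4],
    [[0,0,0],[0,0,0],0.4],
  ],
)

```text
clock: 9.35
tool_pos: [0.5025, -0.078, 0.1599]
orientation: [0.997, -0.082, 0.005, 0.0]
ft_force: [-0.1, 0.2, -0.2]
opening: 0.06
finger_force: 0.0
```

```bash
python3 -c "
from h import *
look('tool_red',(1,0),'t2')
plan([(.519,-.342,.13,1.33,.4,.055)])"
```

```text
conf 0.64 yaw -0.158 butt [ 0.4448 -0.0698] tip [ 0.6181 -0.0975] len 0.1756 ctr_butt [ 0.4892 -0.0769] ctr_tip [ 0.5026 -0.079 ]
place_of [[0.5012, -0.0788, 0.032]] [ 0.49903562 -0.07743701  0.15492477]
[[[0.007,0.0286,0.0028],[-0.0,0.0,-0.166],0.4],[[0.0022,0.0294,0.0028],[-0.0,0.0,-0.166],0.4],[[-0.0027,0.0294,0.0028],[-0.0,0.0,-0.166],0.4],[[-0.0075,0.0285,0.0027],[-0.0,0.0,-0.166],0.4],[[-0.0122,0.0269,0.0028],[-0.0,0.0,-0.166],0.4]]
[[[-0.0164,0.0245,0.0027],[-0.0,0.0,-0.166],0.4],[[-0.0202,0.0214,0.0028],[-0.0,0.0,-0.166],0.4],[[-0.0235,0.0178,0.0027],[-0.001,0.0,-0.166],0.4],[[-0.0261,0.0136,0.0028],[-0.0,0.0,-0.166],0.4]]
```

View pics/t2.png

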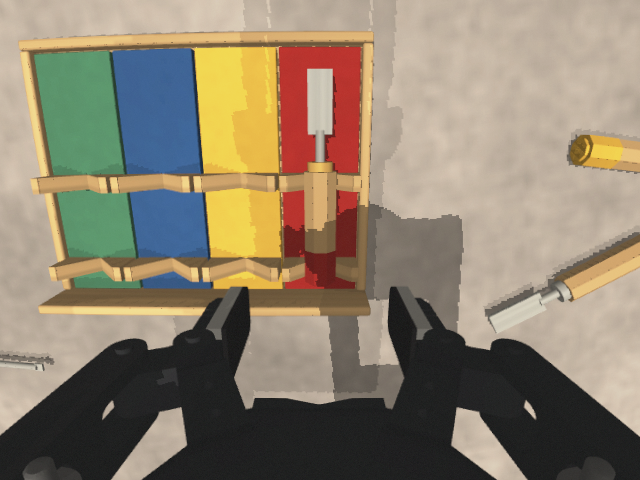

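```bash
python3 -c "
from h import *
plan([(.504,-.4,.16,1.32,.4,.055)])"
```

```text
[[[0.0064,0.0353,-0.0006],[-0.0,0.0,-0.165],0.4],[[0.0005,0.0358,-0.0006],[-0.0,0.0,-0.165],0.4],[[-0.0054,0.0354,-0.0006],[-0.0,0.0,-0.165],0.4],[[-0.0111,0.0341,-0.0006],[-0.0,0.0,-0.165],0.4],[[-0.0166,0.0318,-0.0005],[-0.0,0.0,-0.165],0.4]]
[[[-0.0216,0.0286,-0.0006],[-0.0,0.0,-0.165],0.4],[[-0.026,0.0247,-0.0005],[-0.0,0.0,-0.165],0.4],[[-0.0296,0.0201,-0.0006],[-0.001,0.0,-0.165],0.4],[[-0.0326,0.015,-0.0005],[-0.0,0.0,-0.164],0.4]]
```

Emit:
send_rows(
  deltas=[
    [[0.0064,0.0353,-0.0006],[0,0,-0.165],0.4],
    [[0.0005,0.0358,-0.0006],[0,0,-0.165],0.4],
    [[-0.0054,0.0354,-0.0006],[0,0,-0.165],0.4],
    [[-0.0111,0.0341,-0.0006],[0,0,-0.165],0.4],
    [[-0.0166,0.0318,-0.0005],[0,0,-0.165],0.4],
  ],
)

```text
clock: 10.12
tool_pos: [0.5015, -0.2575, 0.1564]
orientation: [0.945, 0.327, -0.001, -0.001]
ft_force: [0.4, -0.2, -0.1]
opening: 0.06
finger_force: 0.0
```

Emit:
send_rows(
  deltas=[
    [[-0.0216,0.0286,-0.0006],[0,0,-0.165],0.4],
    [[-0.026,0.0247,-0.0005],[0,0,-0.165],0.4],
    [[-0.0296,0.0201,-0.0006],[0,0,-0.165],0.4],
    [[-0.0326,0.015,-0.0005],[0,0,-0.164],0.4],
    [[0,0,0],[0,0,0],0.4],
  ],
)

```text
clock: 10.75
tool_pos: [0.5038, -0.4018, 0.1581]
orientation: [0.791, 0.612, -0.001, -0.001]
ft_force: [-0.7, 0.8, -0.7]
opening: 0.0595
finger_force: 0.0
```

```bash
python3 -c "
from h import *
look('tool_yellow',(0,-1),'w2')
"
```

```text
place_of [[0.517, -0.3407, 0.0146]] [ 0.50411931 -0.39901506  0.15913148]
```

View pics/w2.png

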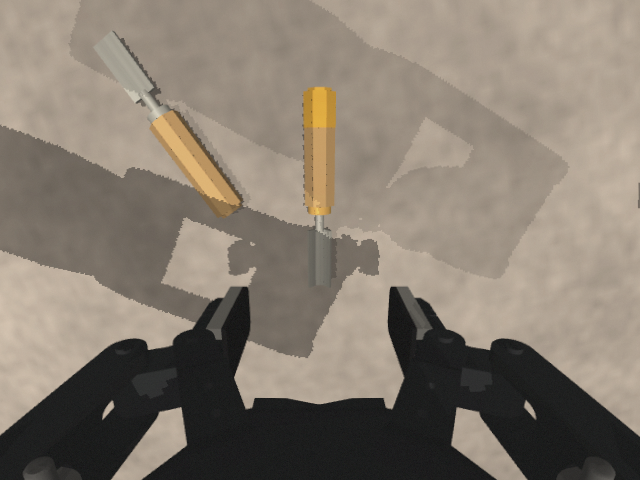

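```bash
python3 -c "
from h import *
P=bot.camera_params('wrist')
X=plane([(319,88),(319,206),(320,285),(319.5,127)],P,.014)[:,:2];print(X.round(4))
d=X[0]-X[2];print('psi',np.arctan2(d[1],d[0]),np.linalg.norm(d))
plan([(.518,-.3415,.06,1.33,.4,.055),(.518,-.3415,.006,1.33,.4,.025)])
"
```

```text
[[ 0.5311 -0.2964]
 [ 0.5083 -0.3853]
 [ 0.4916 -0.4543]
 [ 0.5243 -0.3244]]
psi 1.325621218479768 0.16272915722645584
[[[0.0197,-0.0002,0.0331],[-0.001,-0.001,-0.004],0.4],[[0.0197,-0.0002,0.033],[-0.001,-0.0,-0.004],0.4],[[0.0197,-0.0001,0.0331],[-0.001,-0.001,-0.003],0.4],[[-0.0,0.0,0.018],[0.0,0.0,-0.0],0.4],[[-0.0,0.0,0.018],[0.0,0.0,-0.0],0.4]]
[[[-0.0,0.0,0.018],[0.0,0.0,-0.0],0.4]]
```

Emit:
send_rows(
  deltas=[
    [[0.02,0.0002,0.033],[0,0,-0.002],0.4],
    [[0.02,0.0002,0.033],[0,0,-0.002],0.4],
    [[0.02,0.0002,0.033],[0,0,-0.002],0.4],
    [[0,0,0.03],[0,0,0],0.4],
    [[0,0,0.018],[0,0,0],0.4],
  ],
)

```text
clock: 11.52
tool_pos: [0.5195, -0.3403, 0.012]
orientation: [0.788, 0.616, -0.0, -0.001]
ft_force: [-0.3, -0.8, -0.4]
opening: 0.0595
finger_force: 0.0
```

Emit:
send_rows(
  deltas=[
    [[0,0,0.0055],[0,0,0],0.4],
    [[0,0,0],[0,0,0],-1],
    [[0,0,0],[0,0,0],-1],
    [[0,0,0],[0,0,0],-1],
    [[0,0,0],[0,0,0],-1],
  ],
)

```text
clock: 12.15
tool_pos: [0.5207, -0.3428, 0.0093]
orientation: [0.788, 0.615, 0.0, 0.001]
ft_force: [-0.3, 0.4, 5.6]
opening: 0.0227
finger_force: 40.5
```

```bash
python3 -c "
from h import *
print(bot.get_obs()['tool_pos'])
plan([(.518,-.3415,.07,1.325,-1,.04),(.5137,-.0156,.15,2.977,-1,.055)])
"
```

```text
[ 0.52073668 -0.3428091   0.00933495]
[[[0.0003,-0.0014,-0.0303],[0.001,0.001,0.0],-1],[[0.0003,-0.0015,-0.0304],[0.001,0.0,0.001],-1],[[0.0315,-0.0084,-0.008],[0.0,0.0,-0.165],-1],[[0.0324,-0.0031,-0.008],[0.0,0.0,-0.165],-1],[[0.0325,0.0023,-0.008],[0.0,0.0,-0.165],-1]]
[[[0.0317,0.0076,-0.008],[0.0,0.0,-0.165],-1],[[0.03,0.0127,-0.008],[0.0,0.0,-0.165],-1],[[0.0275,0.0175,-0.008],[0.0,0.0,-0.165],-1],[[0.0243,0.0218,-0.008],[0.0,0.0,-0.166],-1],[[0.0203,0.0255,-0.008],[0.0,0.0,-0.165],-1]]
[[[0.0159,0.0284,-0.008],[0.0,0.0,-0.166],-1],[[0.0109,0.0307,-0.008],[-0.0,0.0,-0.165],-1]]
```

Emit:
send_rows(
  deltas=[
    [[0.0003,-0.0014,-0.0303],[0,0,0],-1],
    [[0.0003,-0.0015,-0.0304],[0,0,0],-1],
    [[0.0315,-0.0084,-0.012],[0,0,-0.165],-1],
    [[0.0324,-0.0031,-0.012],[0,0,-0.165],-1],
    [[0.0325,0.0023,-0.012],[0,0,-0.165],-1],
  ],
)

```text
clock: 12.78
tool_pos: [0.5155, -0.2422, 0.1049]
orientation: [0.611, 0.791, -0.0, -0.0]
ft_force: [-0.0, 0.7, -0.4]
opening: 0.0229
finger_force: 39.8
```

Emit:
send_rows(
  deltas=[
    [[0.0317,0.0076,-0.012],[0,0,-0.165],-1],
    [[0.03,0.0127,-0.012],[0,0,-0.165],-1],
    [[0.0275,0.0175,-0.01],[0,0,-0.165],-1],
    [[0.0243,0.0218,-0.006],[0,0,-0.166],-1],
    [[0.0203,0.0255,-0.004],[0,0,-0.165],-1],
  ],
)

```text
clock: 13.4
tool_pos: [0.5134, -0.0791, 0.1489]
orientation: [0.242, 0.97, 0.0, 0.0]
ft_force: [0.4, 0.2, -0.3]
opening: 0.0225
finger_force: 39.8
```

Emit:
send_rows(
  deltas=[
    [[0.0159,0.0284,0],[0,0,-0.166],-1],
    [[0.0109,0.0307,0],[0,0,-0.165],-1],
    [[0,0,0],[0,0,0],-1],
  ],
)

```text
clock: 13.78
tool_pos: [0.5123, -0.0135, 0.1486]
orientation: [0.081, 0.997, 0.0, -0.0]
ft_force: [0.0, -0.4, -1.3]
opening: 0.0228
finger_force: 39.8
```

```bash
python3 tray.py t3
```

```text
red 0.67 yaw -0.286 c [ 0.5083 -0.0831] [ 0.4462 -0.0649] [ 0.6039 -0.1112]
[(0.69, array([ 0.5026, -0.0809,  0.0063]))]
yellow 0.92 yaw -0.36 c [ 0.4883 -0.0167] [ 0.4548 -0.0041] [ 0.6354 -0.0722]
[]
blue 0.62 yaw -0.058 c [0.5326 0.0464] [0.467  0.0502] [0.6281 0.0408]
[(0.82, array([0.5256, 0.0472, 0.0074]))]
green 0.87 yaw -0.154 c [0.5523 0.1075] [0.4797 0.1188] [0.6476 0.0928]
[(0.64, array([0.5321, 0.1088, 0.0077]))]
[ 0.51277024 -0.01563183  0.148669  ] 2.9765559184400923 [-2.99066025e-05 -1.48151338e-04 -9.99999989e-01] 0.02321738590920971
```

View pics/t3.png

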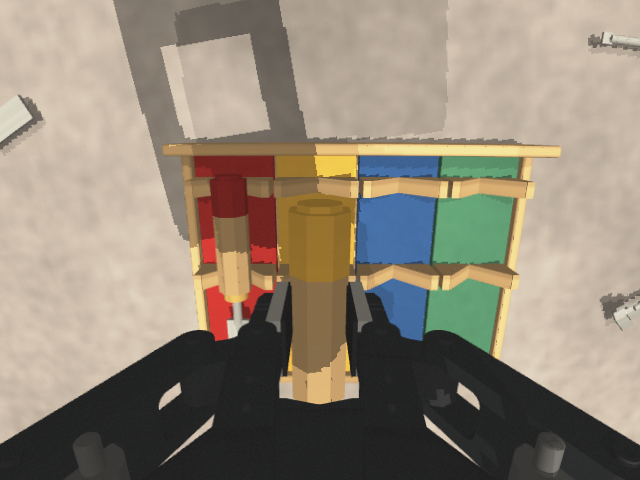

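```bash
python3 -c "
from h import *
P=bot.camera_params('wrist');o=bot.get_obs();p=o['tool_pos'][:2]
for z in (.1487+.006+.012,.1487+.003+.012):
  Y=plane([(319,282),(319,213)],P,z)[:,:2];d=np.array([np.cos(-.165),np.sin(-.165)]);print((Y-p)@d,(Y-p)@np.array([-d[1],d[0]]))
"
```

```text
[-0.01542371 -0.04247317] [0.00013892 0.00010651]
[-0.01413529 -0.04183023] [0.00014054 0.00010736]
```

Emit:
send_rows(
  deltas=[
    [[0,0,0.04],[0,0,0],-1],
    [[0,0,0.04],[0,0,0],-1],
    [[0,0,0.023],[0,0,0],-1],
    [[0,0,0.008],[0,0,0],-1],
    [[0,0,0.003],[0,0,0],-1],
  ],
)

```text
clock: 14.85
tool_pos: [0.5132, -0.0152, 0.0348]
orientation: [0.082, 0.997, -0.0, 0.0]
ft_force: [0.2, -0.3, 0.2]
opening: 0.0225
finger_force: 39.8
```

Emit:
send_rows(
  deltas=[
    [[0,0,0.001],[0,0,0],-1],
    [[0,0,0.001],[0,0,0],-1],
    [[0,0,0],[0,0,0],-1],
  ],
)

```text
clock: 15.22
tool_pos: [0.513, -0.0151, 0.0332]
orientation: [0.082, 0.997, -0.0, 0.0]
ft_force: [1.1, 0.0, -1.2]
opening: 0.0229
finger_force: 39.8
```

Emit:
send_rows(
  deltas=[
    [[0,0,0.001],[0,0,0],-1],
    [[0,0,0.0005],[0,0,0],-1],
    [[0,0,0],[0,0,0],-1],
  ],
)

```text
clock: 15.6
tool_pos: [0.5127, -0.0151, 0.0312]
orientation: [0.082, 0.997, -0.0, -0.0]
ft_force: [-0.4, 0.2, -1.2]
opening: 0.0226
finger_force: 39.8
```

Emit:
send_rows(
  deltas=[
    [[0,0,0.001],[0,0,0],-1],
    [[0,0,0.0005],[0,0,0],-1],
    [[0,0,0],[0,0,0],-1],
  ],
)

```text
clock: 15.98
tool_pos: [0.5129, -0.0154, 0.0305]
orientation: [0.082, 0.997, -0.0, 0.0]
ft_force: [-1.9, -2.0, 6.4]
opening: 0.0226
finger_force: 40.6
```

Emit:
send_rows(
  deltas=[
    [[0,0,0.0005],[0,0,0],-1],
    [[0,0,0.0005],[0,0,0],-1],
    [[0,0,0],[0,0,0],-1],
  ],
)

```text
clock: 16.35
tool_pos: [0.5129, -0.0155, 0.0304]
orientation: [0.082, 0.997, -0.0, 0.0]
ft_force: [-4.1, -1.7, 13.1]
opening: 0.0225
finger_force: 41.4
```

Seated; release, rise, and go to the blue tool (blade yaw ≈ 1.93, grasp ψ = 1.93).

Emit:
send_rows(
  deltas=[
    [[0,0,-0.0005],[0,0,0],-0.6],
    [[0,0,0],[0,0,0],-0.4],
    [[0,0,0],[0,0,0],-0.15],
    [[0,0,0],[0,0,0],-0.15],
    [[0,0,-0.01],[0,0,0],-0.15],
  ],
)

```text
clock: 16.98
tool_pos: [0.5121, -0.015, 0.0388]
orientation: [0.082, 0.997, -0.0, -0.001]
ft_force: [1.1, -0.3, 0.3]
opening: 0.0361
finger_force: 0.0
```

Emit:
send_rows(
  deltas=[
    [[0,0,-0.03],[0,0,0],-0.15],
    [[0,0,-0.04],[0,0,0],-0.15],
    [[0,0,-0.05],[0,0,0],0.4],
    [[0,0,0],[0,0,0],0.4],
  ],
)

```text
clock: 17.48
tool_pos: [0.5155, -0.0151, 0.1637]
orientation: [0.082, 0.997, 0.0, 0.005]
ft_force: [1.3, -0.1, 1.0]
opening: 0.0597
finger_force: 0.0
```

```bash
python3 -c "
from h import *
look('tool_yellow',(1,0))
o=bot.get_obs();print(o['joint_positions'])
d=np.array([np.cos(1.93),np.sin(1.93)]);p=np.array([.5145,.324])-.02*d
plan([(*p,.16,1.93,.4,.055)])"
```

```text
conf 0.69 yaw -0.16 butt [ 0.4664 -0.0092] tip [ 0.6367 -0.0367] len 0.1725 ctr_butt [ 0.5108 -0.0164] ctr_tip [ 0.5212 -0.0181]
place_of [[0.5112, -0.0136, 0.0331]] [ 0.51201216 -0.01499337  0.1586988 ]
[-5.16941972e-02  2.82348210e-01  1.81590982e+00 -6.20033625e-05
  1.04465329e+00 -1.45861652e+00]
[[[0.0071,0.0529,-0.0002],[-0.0,-0.0,0.175],0.4],[[0.0163,0.0509,-0.0002],[-0.0,-0.0,0.175],0.4],[[0.0249,0.0473,-0.0002],[-0.0,-0.0,0.174],0.4],[[0.0326,0.0422,-0.0002],[-0.0,-0.0,0.175],0.4],[[0.0395,0.0359,-0.0003],[-0.001,-0.0,0.174],0.4]]
[[[0.0452,0.0286,-0.0002],[-0.0,-0.001,0.175],0.4]]
```

Emit:
send_rows(
  deltas=[
    [[0.0071,0.0529,-0.0002],[0,0,0.175],0.4],
    [[0.0163,0.0509,-0.0002],[0,0,0.175],0.4],
    [[0.0249,0.0473,-0.0002],[0,0,0.174],0.4],
    [[0.0326,0.0422,-0.0002],[0,0,0.175],0.4],
    [[0.0395,0.0359,-0.0003],[0,0,0.174],0.4],
  ],
)

```text
clock: 18.25
tool_pos: [0.5189, 0.252, 0.1584]
orientation: [0.496, 0.868, -0.002, -0.001]
ft_force: [0.8, 0.3, -0.5]
opening: 0.0595
finger_force: 0.0
```

Emit:
send_rows(
  deltas=[
    [[0.0452,0.0286,-0.0002],[0,0,0.175],0.4],
    [[0,0,0],[0,0,0],0.4],
    [[0,0,0],[0,0,0],0.4],
  ],
)

```text
clock: 18.62
tool_pos: [0.5205, 0.3034, 0.1588]
orientation: [0.567, 0.824, -0.002, -0.001]
ft_force: [-0.4, -0.7, -0.9]
opening: 0.0598
finger_force: 0.0
```

```bash
python3 -c "
from h import *
look('tool_blue',(0,1),'w3')"
```

```text
conf 0.83 yaw 1.917 butt [0.5303 0.2783] tip [0.4743 0.4337] len 0.1652 ctr_butt [0.5151 0.3206] ctr_tip [0.514  0.3236]
place_of [[0.5102, 0.3255, 0.0155]] [0.52119518 0.3027188  0.15999277]
```

View pics/w3.png

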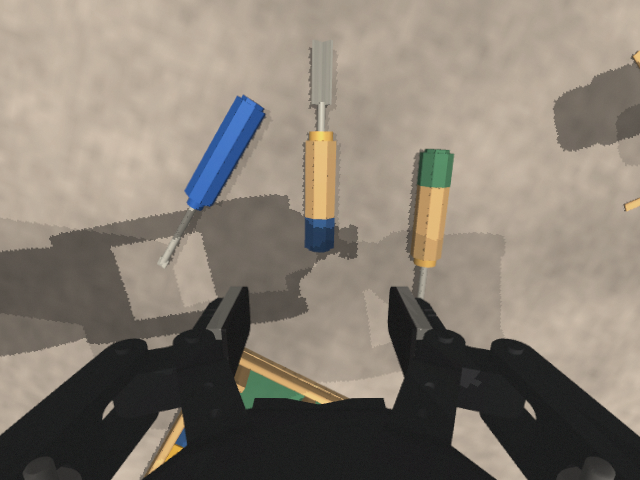

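```bash
python3 -c "
from h import *
P=bot.camera_params('wrist')
X=plane([(320,138),(320,218.5)],P,.024)[:,:2];Y=plane([(321,40)],P,.012)[0,:2]
d=np.array([np.cos(1.92),np.sin(1.92)]);print(X[0]-.045*d,X[1]+.015*d,Y-.117*d)
plan([(.514,.3235,.06,1.92,.4,.055),(.514,.3235,.006,1.92,.4,.03)])"
```

```text
[0.51374324 0.32469137] [0.51568148 0.32205115] [0.51364292 0.32420271]
[[[0.011,0.0004,0.05],[-0.001,0.0,0.006],0.4],[[0.011,0.0002,0.05],[-0.0,0.001,0.007],0.4],[[0.0,0.0,0.027],[-0.0,-0.0,-0.0],0.4],[[0.0,0.0001,0.027],[-0.0,-0.0,-0.0],0.4]]
```

Emit:
send_rows(
  deltas=[
    [[0.011,0.0004,0.05],[0,0,0.006],0.4],
    [[0.011,0.0002,0.05],[0,0,0.006],0.4],
    [[0,0,0.03],[0,0,0],0.4],
    [[0,0,0.018],[0,0,0],0.4],
    [[0,0,0.006],[0,0,0],0.4],
  ],
)

```text
clock: 19.4
tool_pos: [0.5143, 0.3241, 0.006]
orientation: [0.573, 0.819, -0.0, -0.0]
ft_force: [-0.5, 0.8, 0.5]
opening: 0.06
finger_force: 0.0
```

Emit:
send_rows(
  deltas=[
    [[0,0,0],[0,0,0],0.4],
    [[0,0,0],[0,0,0],-1],
    [[0,0,0],[0,0,0],-1],
    [[0,0,0],[0,0,0],-1],
    [[0,0,0],[0,0,0],-1],
  ],
)

```text
clock: 20.02
tool_pos: [0.5148, 0.3253, 0.0076]
orientation: [0.573, 0.82, 0.001, 0.0]
ft_force: [-1.0, -1.3, 5.5]
opening: 0.0228
finger_force: 40.0
```

```bash
python3 -c "
from h import *
print(bot.get_obs()['tool_pos'])
plan([(.514,.3235,.07,1.92,-1,.04),(.5243,.0476,.15,-.165,-1,.055)])
"
```

```text
[0.51480421 0.32530525 0.00762272]
[[[-0.0007,-0.0006,-0.0312],[0.001,-0.0,0.001],-1],[[-0.0007,-0.0007,-0.0312],[0.001,-0.0,0.001],-1],[[-0.0219,-0.0071,-0.0067],[-0.0,-0.0,0.174],-1],[[-0.0228,-0.0031,-0.0067],[-0.0,-0.0,0.174],-1],[[-0.023,0.0008,-0.0067],[-0.0,-0.0,0.174],-1]]
[[[-0.0225,0.0048,-0.0067],[-0.0,-0.0,0.174],-1],[[-0.0213,0.0086,-0.0067],[-0.0,-0.0,0.174],-1],[[-0.0195,0.0122,-0.0066],[-0.0,-0.0,0.174],-1],[[-0.0171,0.0154,-0.0067],[-0.0,0.0,0.173],-1],[[-0.0142,0.0181,-0.0066],[-0.0,0.0,0.174],-1]]
[[[-0.0108,0.0203,-0.0067],[-0.0,0.0,0.173],-1],[[-0.0072,0.0219,-0.0066],[-0.0,0.0,0.174],-1],[[-0.0033,0.0227,-0.0067],[-0.0,0.0,0.173],-1],[[0.0006,0.023,-0.0066],[-0.0,0.0,0.174],-1]]
```

Emit:
send_rows(
  deltas=[
    [[-0.0007,-0.0006,-0.0312],[0,0,0],-1],
    [[-0.0007,-0.0007,-0.0312],[0,0,0],-1],
    [[-0.0219,-0.0071,-0.012],[0,0,0.174],-1],
    [[-0.0228,-0.0031,-0.012],[0,0,0.174],-1],
    [[-0.023,0.0008,-0.012],[0,0,0.174],-1],
  ],
)

```text
clock: 20.65
tool_pos: [0.5158, 0.2535, 0.1051]
orientation: [0.767, 0.642, -0.0, 0.0]
ft_force: [0.4, -0.2, -1.3]
opening: 0.0228
finger_force: 39.4
```

Emit:
send_rows(
  deltas=[
    [[-0.0225,0.0048,-0.012],[0,0,0.174],-1],
    [[-0.0213,0.0086,-0.012],[0,0,0.174],-1],
    [[-0.0195,0.0122,-0.01],[0,0,0.174],-1],
    [[-0.0171,0.0154,-0.008],[0,0,0.173],-1],
    [[-0.0142,0.0181,-0.002],[0,0,0.174],-1],
  ],
)

```text
clock: 21.28
tool_pos: [0.5207, 0.1386, 0.1494]
orientation: [0.966, 0.259, 0.0, 0.0]
ft_force: [-0.8, 0.6, -1.3]
opening: 0.0227
finger_force: 39.4
```

Emit:
send_rows(
  deltas=[
    [[-0.0108,0.0203,0],[0,0,0.173],-1],
    [[-0.0072,0.0219,0],[0,0,0.174],-1],
    [[-0.0033,0.0227,0],[0,0,0.173],-1],
    [[0.0006,0.023,0],[0,0,0.174],-1],
    [[0,0,0],[0,0,0],-1],
  ],
)

```text
clock: 21.9
tool_pos: [0.524, 0.0463, 0.1487]
orientation: [0.997, -0.082, -0.0, 0.0]
ft_force: [-0.9, -0.2, 0.1]
opening: 0.023
finger_force: 39.4
```

```bash
python3 tray.py t4
```

```text
red 0.84 yaw -0.155 c [ 0.5601 -0.0829] [ 0.447  -0.0652] [ 0.6397 -0.0954]
[(0.86, array([ 0.5032, -0.0786,  0.0049]))]
yellow 0.78 yaw -0.151 c [ 0.5681 -0.0208] [ 0.4559 -0.0038] [ 0.6498 -0.0333]
[(0.85, array([ 0.5153, -0.0175,  0.0019]))]
blue 0.68 yaw -0.189 c [0.5877 0.0389] [0.4785 0.0598] [0.6591 0.0252]
[]
green 0.6 yaw -0.179 c [0.5808 0.105 ] [0.4771 0.1238] [0.6691 0.089 ]
[]
[0.52423367 0.04779931 0.14887784] -0.16223862726527452 [-1.82696440e-05 -8.01424170e-05 -9.99999997e-01] 0.02290556336989702
```

View pics/t4.png

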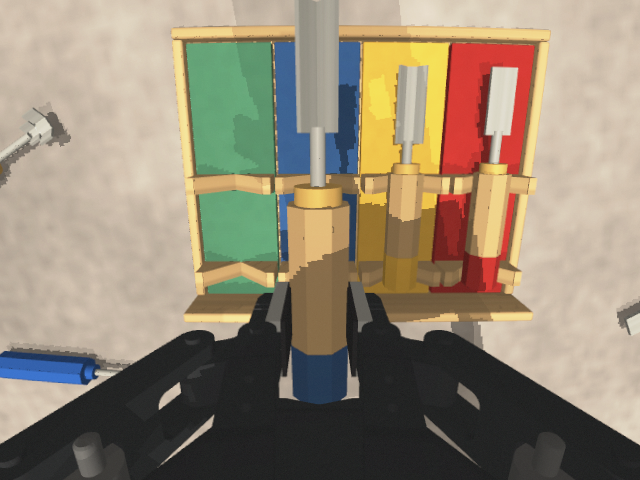

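Emit:
send_rows(
  deltas=[
    [[0,0,0.04],[0,0,0.003],-1],
    [[0,0,0.04],[0,0,0],-1],
    [[0,0,0.023],[0,0,0],-1],
    [[0,0,0.008],[0,0,0],-1],
    [[0,0,0.004],[0,0,0],-1],
  ],
)

```text
clock: 22.98
tool_pos: [0.5248, 0.0475, 0.0341]
orientation: [0.997, -0.083, 0.0, -0.0]
ft_force: [0.1, 0.5, -0.6]
opening: 0.0228
finger_force: 39.4
```

Emit:
send_rows(
  deltas=[
    [[0,0,0.002],[0,0,0],-1],
    [[0,0,0.001],[0,0,0],-1],
    [[0,0,0],[0,0,0],-1],
  ],
)

```text
clock: 23.35
tool_pos: [0.5246, 0.0474, 0.0314]
orientation: [0.997, -0.083, 0.0, -0.0]
ft_force: [0.4, -0.3, 0.1]
opening: 0.0231
finger_force: 39.4
```

Emit:
send_rows(
  deltas=[
    [[0,0,0.001],[0,0,0],-1],
    [[0,0,0.0005],[0,0,0],-1],
    [[0,0,0],[0,0,0],-1],
  ],
)

```text
clock: 23.72
tool_pos: [0.5242, 0.0473, 0.0294]
orientation: [0.997, -0.083, -0.0, 0.0]
ft_force: [0.7, -0.1, -1.0]
opening: 0.0228
finger_force: 39.4
```

Emit:
send_rows(
  deltas=[
    [[0,0,0.001],[0,0,0],-1],
    [[0,0,0.0005],[0,0,0],-1],
    [[0,0,0],[0,0,0],-1],
  ],
)

```text
clock: 24.1
tool_pos: [0.5244, 0.0472, 0.0286]
orientation: [0.997, -0.083, 0.0, 0.0]
ft_force: [-1.6, -1.8, 5.1]
opening: 0.0232
finger_force: 40.0
```

Emit:
send_rows(
  deltas=[
    [[0,0,0.0005],[0,0,0],-1],
    [[0,0,0.0005],[0,0,0],-1],
    [[0,0,0],[0,0,0],-1],
  ],
)

```text
clock: 24.48
tool_pos: [0.5244, 0.0472, 0.0285]
orientation: [0.997, -0.083, 0.0, 0.0]
ft_force: [-3.4, -0.3, 12.9]
opening: 0.0228
finger_force: 40.9
```

Emit:
send_rows(
  deltas=[
    [[0,0,-0.0005],[0,0,0],-0.6],
    [[0,0,0],[0,0,0],-0.4],
    [[0,0,0],[0,0,0],-0.15],
    [[0,0,0],[0,0,0],-0.15],
    [[0,0,-0.01],[0,0,0],-0.15],
  ],
)

```text
clock: 25.1
tool_pos: [0.5236, 0.0473, 0.037]
orientation: [0.997, -0.083, -0.001, 0.0]
ft_force: [-0.6, -0.5, -0.6]
opening: 0.0361
finger_force: 0.0
```

Emit:
send_rows(
  deltas=[
    [[0,0,-0.03],[0,0,0],-0.15],
    [[0,0,-0.04],[0,0,0],-0.15],
    [[0,0,-0.05],[0,0,0],0.4],
    [[0,0,0],[0,0,0],0.4],
  ],
)

```text
clock: 25.6
tool_pos: [0.527, 0.0476, 0.162]
orientation: [0.997, -0.083, 0.005, -0.001]
ft_force: [-0.2, 0.3, -0.1]
opening: 0.0597
finger_force: 0.0
```

```bash
python3 -c "
from h import *
look('tool_blue',(1,0))
plan([(.622,.295,.16,1.91,.4,.055)])"
```

```text
conf 0.63 yaw -0.152 butt [ 0.4433 -0.0803] tip [ 0.6168 -0.1069] len 0.1755 ctr_butt [ 0.4878 -0.0871] ctr_tip [ 0.5011 -0.0892]
place_of [] [0.5235453  0.04732061 0.15688923]
[[[0.0047,-0.0217,-0.0003],[-0.0,0.0,-0.173],0.4],[[0.0083,-0.0206,-0.0003],[-0.0,0.0,-0.173],0.4],[[0.0118,-0.0188,-0.0003],[-0.0,0.0,-0.173],0.4],[[0.0148,-0.0165,-0.0003],[-0.0,0.0,-0.173],0.4],[[0.0175,-0.0137,-0.0003],[-0.0,0.0,-0.173],0.4]]
[[[0.0196,-0.0105,-0.0003],[-0.0,0.0,-0.173],0.4],[[0.0211,-0.007,-0.0002],[-0.0,0.0,-0.173],0.4],[[0.022,-0.0033,-0.0003],[-0.0,0.0,-0.173],0.4],[[0.0222,0.0005,-0.0002],[-0.0,0.0,-0.173],0.4],[[0.0218,0.0043,-0.0003],[-0.0,0.0,-0.173],0.4]]
[[[0.0207,0.0081,-0.0002],[-0.001,-0.0,-0.173],0.4],[[0.019,0.0114,-0.0003],[-0.0,0.0,-0.173],0.4]]
```

(That cut-out picked the red tool; a final side/scene picture will confirm blue.)

Emit:
send_rows(
  deltas=[
    [[0.0047,-0.0217,-0.0003],[0,0,-0.173],0.4],
    [[0.0083,-0.0206,-0.0003],[0,0,-0.173],0.4],
    [[0.0118,-0.0188,-0.0003],[0,0,-0.173],0.4],
    [[0.0148,-0.0165,-0.0003],[0,0,-0.173],0.4],
    [[0.0175,-0.0137,-0.0003],[0,0,-0.173],0.4],
  ],
)

```text
clock: 26.38
tool_pos: [0.5646, 0.1509, 0.1569]
orientation: [0.939, 0.345, -0.002, -0.0]
ft_force: [0.6, -0.2, 0.1]
opening: 0.0599
finger_force: 0.0
```

Emit:
send_rows(
  deltas=[
    [[0.0196,-0.0105,-0.0003],[0,0,-0.173],0.4],
    [[0.0211,-0.007,-0.0002],[0,0,-0.173],0.4],
    [[0.022,-0.0033,-0.0003],[0,0,-0.173],0.4],
    [[0.0222,0.0005,-0.0002],[0,0,-0.173],0.4],
    [[0.0218,0.0043,-0.0003],[0,0,-0.173],0.4],
  ],
)

```text
clock: 27.0
tool_pos: [0.6056, 0.2541, 0.1579]
orientation: [0.708, 0.707, -0.002, -0.001]
ft_force: [-0.1, 0.1, 0.2]
opening: 0.0598
finger_force: 0.0
```

Emit:
send_rows(
  deltas=[
    [[0.0207,0.0081,-0.0002],[0,0,-0.173],0.4],
    [[0.019,0.0114,-0.0003],[0,0,-0.173],0.4],
    [[0,0,0],[0,0,0],0.4],
    [[0,0,0],[0,0,0],0.4],
  ],
)

```text
clock: 27.5
tool_pos: [0.6219, 0.2941, 0.1593]
orientation: [0.579, 0.815, -0.001, -0.001]
ft_force: [0.6, -0.5, -0.4]
opening: 0.0596
finger_force: 0.0
```

```bash
python3 -c "
from h import *
look('tool_green',(0,-1),'w4')"
```

```text
conf 0.92 yaw -1.231 butt [0.5873 0.3945] tip [0.6426 0.2379] len 0.1661 ctr_butt [0.6023 0.3521] ctr_tip [0.6036 0.3482]
place_of [[0.6041, 0.3477, 0.0138]] [0.62235091 0.2940879  0.16044251]
```

View pics/w4.png

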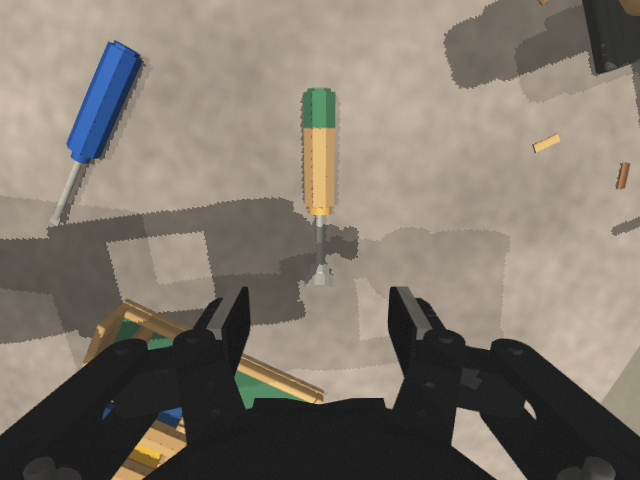

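```bash
python3 -c "
from h import *
plan([(.6032,.350,.06,1.911,.4,.04),(.6032,.350,.006,1.911,.4,.03)])"
```

```text
[[[0.0197,0.0002,0.0335],[-0.0,0.0,-0.001],0.4],[[0.0197,0.0002,0.0335],[-0.0,0.0,-0.001],0.4],[[0.0197,0.0002,0.0334],[-0.001,0.0,-0.001],0.4],[[0.0,-0.0,0.027],[0.0,0.0,-0.0],0.4],[[0.0001,-0.0,0.027],[0.0,0.0,-0.0],0.4]]
```

Emit:
send_rows(
  deltas=[
    [[0.0197,0.0002,0.0335],[0,0,-0.001],0.4],
    [[0.0197,0.0002,0.0335],[0,0,-0.001],0.4],
    [[0.0197,0.0002,0.0335],[0,0,-0.001],0.4],
    [[0,0,0.03],[0,0,0],0.4],
    [[0,0,0.018],[0,0,0],0.4],
  ],
)

```text
clock: 28.28
tool_pos: [0.6028, 0.3502, 0.0106]
orientation: [0.577, 0.817, -0.001, -0.0]
ft_force: [0.1, -0.2, 0.0]
opening: 0.0599
finger_force: 0.0
```

Emit:
send_rows(
  deltas=[
    [[0,0,0.006],[0,0,0],0.4],
    [[0,0,0],[0,0,0],-1],
    [[0,0,0],[0,0,0],-1],
    [[0,0,0],[0,0,0],-1],
    [[0,0,0],[0,0,0],-1],
  ],
)

```text
clock: 28.9
tool_pos: [0.6045, 0.3512, 0.0077]
orientation: [0.577, 0.817, 0.001, 0.001]
ft_force: [0.2, -1.0, 5.1]
opening: 0.0227
finger_force: 40.6
```

```bash
python3 -c "
from h import *
print(bot.get_obs()['tool_pos'])
plan([(.6032,.35,.07,1.911,-1,.04),(.5348,.1107,.15,2.977,-1,.055)])
"
```

```text
[0.60451329 0.3512439  0.00773503]
[[[-0.0004,-0.0007,-0.0311],[0.001,-0.0,0.001],-1],[[-0.0003,-0.0008,-0.0312],[0.002,-0.0,0.001],-1],[[-0.0338,-0.024,-0.0133],[-0.0,-0.0,-0.178],-1],[[-0.029,-0.0297,-0.0133],[-0.0,-0.0,-0.178],-1],[[-0.0233,-0.0343,-0.0133],[-0.0,-0.0,-0.178],-1]]
[[[-0.0169,-0.0379,-0.0134],[-0.0,-0.0,-0.177],-1],[[-0.0099,-0.0403,-0.0133],[-0.0,-0.0,-0.178],-1],[[-0.0026,-0.0414,-0.0134],[0.0,-0.0,-0.177],-1]]
```

Emit:
send_rows(
  deltas=[
    [[-0.0004,-0.0007,-0.0311],[0,0,0],-1],
    [[-0.0003,-0.0008,-0.0312],[0,0,0],-1],
    [[-0.0338,-0.024,-0.02],[0,0,-0.178],-1],
    [[-0.029,-0.0297,-0.02],[0,0,-0.178],-1],
    [[-0.0233,-0.0343,-0.015],[0,0,-0.178],-1],
  ],
)

```text
clock: 29.52
tool_pos: [0.5679, 0.2291, 0.1241]
orientation: [0.338, 0.941, 0.0, 0.0]
ft_force: [0.4, 0.1, -0.1]
opening: 0.0227
finger_force: 39.8
```

Emit:
send_rows(
  deltas=[
    [[-0.0169,-0.0379,-0.015],[0,0,-0.177],-1],
    [[-0.0099,-0.0403,-0.01],[0,0,-0.178],-1],
    [[-0.0026,-0.0414,0],[0,0,-0.177],-1],
    [[0,0,0],[0,0,0],-1],
    [[0,0,0],[0,0,0],-1],
  ],
)

```text
clock: 30.15
tool_pos: [0.5345, 0.1107, 0.1484]
orientation: [0.082, 0.997, 0.0, 0.0]
ft_force: [0.5, 0.6, -0.7]
opening: 0.0226
finger_force: 39.8
```

```bash
python3 tray.py t5; python3 -c "
from h import *
look('tool_blue',(1,0))"
```

```text
red 0.77 yaw -0.128 c [ 0.5353 -0.0794] [ 0.4473 -0.068 ] [ 0.6405 -0.093 ]
[(0.73, array([ 0.5029, -0.0771,  0.0062]))]
yellow 0.57 yaw -0.157 c [ 0.5305 -0.0155] [ 0.4585 -0.0041] [ 0.63   -0.0313]
[(0.69, array([ 0.5159, -0.0149,  0.0059]))]
blue 0.85 yaw -0.287 c [0.5304 0.0453] [0.4677 0.0638] [0.6258 0.0171]
[(0.71, array([0.5209, 0.0451, 0.0052]))]
green 0.96 yaw -0.174 c [0.5105 0.1135] [0.4772 0.1194] [0.6672 0.086 ]
[]
[0.53445218 0.11068392 0.14835467] 2.97903168268773 [-1.77317041e-04 -1.22287970e-04 -9.99999977e-01] 0.022457366746612965
conf 0.65 yaw -0.165 butt [0.4813 0.048 ] tip [0.6195 0.0251] len 0.1401 ctr_butt [0.5257 0.0407] ctr_tip [0.5041 0.0443]
place_of [[0.5226, 0.0485, 0.0335]] [0.53440711 0.11046314 0.1484443 ]
```

View pics/t5.png

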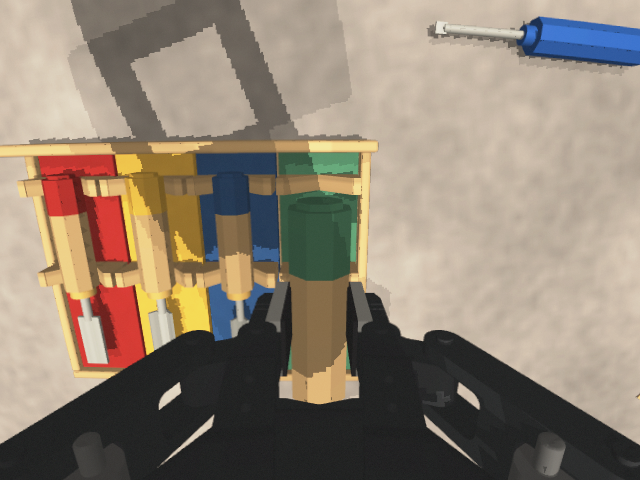

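Emit:
send_rows(
  deltas=[
    [[-0.001,0,0.04],[0,0,0.002],-1],
    [[0,0,0.04],[0,0,0],-1],
    [[0,0,0.023],[0,0,0],-1],
    [[0,0,0.008],[0,0,0],-1],
    [[0,0,0.004],[0,0,0],-1],
  ],
)

```text
clock: 31.38
tool_pos: [0.5359, 0.1102, 0.0337]
orientation: [0.082, 0.997, 0.0, 0.0]
ft_force: [0.1, -0.8, -0.8]
opening: 0.0227
finger_force: 39.8
```

Emit:
send_rows(
  deltas=[
    [[0,0,0.002],[0,0,0],-1],
    [[0,0,0.001],[0,0,0],-1],
    [[0,0,0],[0,0,0],-1],
  ],
)

```text
clock: 31.75
tool_pos: [0.5357, 0.1102, 0.031]
orientation: [0.082, 0.997, 0.0, 0.0]
ft_force: [1.0, 0.5, -1.7]
opening: 0.0227
finger_force: 39.8
```

Emit:
send_rows(
  deltas=[
    [[0,0,0.001],[0,0,0],-1],
    [[0,0,0.0005],[0,0,0],-1],
    [[0,0,0],[0,0,0],-1],
  ],
)

```text
clock: 32.12
tool_pos: [0.5355, 0.1102, 0.029]
orientation: [0.082, 0.997, -0.0, 0.0]
ft_force: [1.2, 0.2, -0.7]
opening: 0.0227
finger_force: 39.9
```

Emit:
send_rows(
  deltas=[
    [[0,0,0.001],[0,0,0],-1],
    [[0,0,0],[0,0,0],-1],
  ],
)

```text
clock: 32.38
tool_pos: [0.5356, 0.1103, 0.0288]
orientation: [0.082, 0.997, 0.0, 0.0]
ft_force: [-1.3, 0.9, 5.6]
opening: 0.0228
finger_force: 40.5
```

Emit:
send_rows(
  deltas=[
    [[0,0,0.0005],[0,0,0],-1],
    [[0,0,0.0005],[0,0,0],-1],
    [[0,0,0],[0,0,0],-1],
  ],
)

```text
clock: 32.75
tool_pos: [0.5356, 0.1103, 0.0287]
orientation: [0.082, 0.997, 0.0, 0.001]
ft_force: [-4.3, 0.2, 12.6]
opening: 0.0231
finger_force: 41.3
```

Emit:
send_rows(
  deltas=[
    [[0,0,-0.0005],[0,0,0],-0.6],
    [[0,0,0],[0,0,0],-0.4],
    [[0,0,0],[0,0,0],-0.15],
    [[0,0,0],[0,0,0],-0.15],
    [[0,0,-0.01],[0,0,0],-0.15],
  ],
)

```text
clock: 33.38
tool_pos: [0.5347, 0.11, 0.037]
orientation: [0.082, 0.997, -0.0, -0.001]
ft_force: [-0.8, 0.2, -0.4]
opening: 0.0362
finger_force: 0.0
```

Emit:
send_rows(
  deltas=[
    [[0,0,-0.03],[0,0,0],-0.15],
    [[0,0,-0.04],[0,0,0],-0.15],
    [[0,0,-0.05],[0,0,0],-0.15],
    [[0,0,-0.05],[0,0,0],-0.15],
    [[0.04,0,-0.03],[0,0,0],-0.15],
  ],
)

```text
clock: 34.0
tool_pos: [0.4981, 0.1169, 0.2408]
orientation: [0.083, 0.997, 0.001, 0.003]
ft_force: [-1.1, 0.2, -0.3]
opening: 0.0366
finger_force: 0.0
```

Emit:
send_rows(
  deltas=[
    [[0.05,0,0],[0,0,0],-0.15],
    [[0.04,0,0],[0,0,0],-0.15],
    [[0,0,0],[0,0,0],-0.15],
    [[0,0,0],[0,0,0],-0.15],
  ],
)

```text
clock: 34.5
tool_pos: [0.4079, 0.1316, 0.2382]
orientation: [0.082, 0.997, 0.0, 0.001]
ft_force: [-0.2, -0.3, -0.6]
opening: 0.0366
finger_force: 0.0
```

```bash
python3 - <<'E'
from h import *
for c in ("scene","side"):
    im=bot.read_camera(c)
    cr=im[170:350,210:450] if c=="scene" else im[180:340,190:390]
    cv2.imwrite(f"pics/f_{c}.png",cv2.resize(cr[:,:,::-1],None,fx=3,fy=3,interpolation=cv2.INTER_CUBIC))
    for n in ["tool_red","tool_yellow","tool_blue","tool_green","bench_chisel","screwdriver"]:
        print(c,n,[(round(d["confidence"],2),np.round(d["point"],3)) for d in bot.place_of(n,c)[:1]])
E
```

```text
scene tool_red [(0.73, array([ 0.507, -0.078,  0.028]))]
scene tool_yellow [(0.84, array([ 0.514, -0.016,  0.035]))]
scene tool_blue [(0.85, array([0.521, 0.048, 0.034]))]
scene tool_green [(0.62, array([0.538, 0.111, 0.036]))]
scene bench_chisel [(0.69, array([ 0.419, -0.331,  0.013]))]
scene screwdriver [(0.7, array([0.427, 0.331, 0.012]))]
side tool_red [(0.6, array([ 0.501, -0.079,  0.034]))]
side tool_yellow [(0.9, array([ 0.512, -0.017,  0.033]))]
side tool_blue [(0.66, array([0.525, 0.049, 0.035]))]
side tool_green [(0.98, array([0.536, 0.114, 0.035]))]
side bench_chisel [(0.86, array([ 0.421, -0.33 ,  0.012]))]
side screwdriver [(0.81, array([0.433, 0.33 , 0.013]))]
```

View pics/f_scene.png

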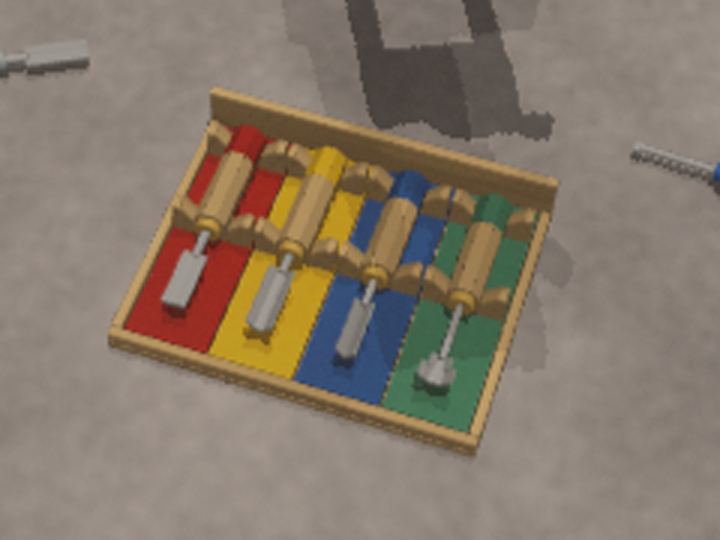

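View pics/f_side.png

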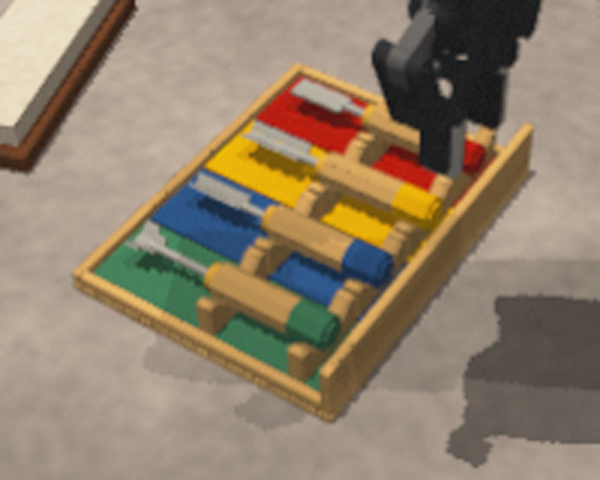

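All four tools lie home in their own colours, with butts at the high board, and the look-alikes have not moved. The robot is clear, so I am handing in.

```bash
python3 -c "
from workcell import bot
print(bot.close_job())"
```

```text
the job is handed in; nothing more can be done
None
```

All four carving tools lie in the inserts of their own colours, butts to the high board; the final pictures show each handle down in both notches. The bench chisel and screwdriver were left where they lay. I handed the job in after about 35 s of the 106 s; no verdict came back.

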